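# Wedge the rocking block heater on the blood-bank bench

## Task

The tube heater on the bench rocks because the rubber pad under one corner is missing. With the fingertips, push the wedge along the bench, thin end first, under the bare stub of that corner (the one that points towards the wedge) until the heater no longer rocks, without lifting or gripping anything, shoving the heater out of place or disturbing the glassware. Finish while pressing down firmly with the fingertips on top of that corner, showing that the heater stays level, and keep pressing.

Things in the scene. Friction and masses are not known exactly. Their poses are not given: they have to be found in the camera images.
- wedge: Grey hard-plastic wedge, loose on the bench, 115 mm long (x), 60 mm wide (y), 0.12 kg. Origin at the middle of its underside; x points to the thin end. The top rises evenly from 2.5 mm at the thin end (x = +57.5) to 15 mm at x = -32.5; then a heel block 25 mm long, 60 wide, 30 high ends in a flat upright back face at x = -57.5. It jams under the stub and does not slip back.
- wedge_tip (a point): Middle of the wedge's thin edge, 1 mm above its underside (wedge frame x = +57.5 mm).
- wedge_heel (a point): Middle of the flat back face of the wedge's heel, half-way up its 30 mm height: the face to push on.
- heater: White dry-block tube heater, 160 x 160 x 60 mm, about 2.8 kg, flat top. Origin at the middle of the underside of its housing, 16 to 20 mm above the bench; z up. It stands level on three black rubber pads, 18 mm wide, stuck to the bench under (+58,+58), (+58,-58) and (-58,+58) mm of its frame. At the fourth corner (-58,-58) hangs only a bare stub.
- stub (a point): Centre of the underside of the bare stub, a black post 24 mm in diameter, 10 mm long below the housing, with 6 to 10 mm of air under it at the start. The housing's corner overhangs its centre by 31 mm along the diagonal. Pushing the wedge is easy until it meets the stub; then the force rises steeply, 5 N is snug, and much over 15 N may shove the heater along.
- press_corner (a point): Point on the heater's flat top straight above the stub, where the test press belongs. Unwedged, more than about 5 N here rocks the corner down to the bench (by 6 to 10 mm), and let go it rocks back level. Snugly wedged it stays level; keep 5 to 15 N on it at the end.
- beaker: Bystander: glass beaker, 68 mm wide and 85 mm high; origin at its base. Leave alone.
- dropper: Bystander: small amber dropper bottle, 28 mm wide and 60 mm high; origin at its base. Leave alone.
- specimen_jar: Bystander: clear specimen jar with a lid, 54 mm wide and 65 mm high; origin at its base. Leave alone.
Not all that is in view belongs to the job. Several things have the shape of the heater; the one meant has the colours described above.

How it is judged:
On the way:
1. the wedge's thin end has been pushed under the stub (x of stub in the frame of wedge between -0.03 and 0.047 m and y of stub in the frame of wedge between -0.03 and 0.03 m), for 0.1 s.
At the end, for the whole second after the job is handed in: Wedge on the bench, its thin edge at least 10 mm past the stub's centre, the stub within 30 mm of its centre line, bearing 2 N or more; fingers off the wedge, pressing the heater with more than 4 N within 35 mm of the point above the stub; heater at rest and level to 0.015 rad (all of step 1 and angle between heater's own z axis and vertical below 0.015 rad and contact force between the fingers and heater above 4 N and horizontal distance between the grasp point and press_corner below 0.035 m and contact force between wedge and heater above 2 N and contact force between the fingers and wedge below 0.3 N and linear speed of heater below 0.02 m/s); the arm keeps its last pose, push and grip.
It fails at once if the wedge is lifted off the bench (height (world z) of wedge above 0.015 m).
It fails at once if the heater is lifted (height (world z) of heater above 0.035 m).
It fails at once if the heater is shoved more than 20 mm from its place (distance of heater from where it was at the start of the episode above 0.02 m).
It fails at once if the heater is tipped over hard (more than 0.25 rad) (angle between heater's own z axis and vertical above 0.25 rad).
It fails at once if the beaker, dropper bottle or specimen jar is shifted by more than 20 mm or knocked over (distance of any of beaker, dropper, specimen_jar from where it was at the start of the episode above 0.02 m or angle between any of beaker, dropper, specimen_jar's own z axis and vertical above 0.4 rad).
It also fails if it takes over 48 s, if anything falls off the work surface, if the arm or the gripper's body presses on something with over 40 N, if the wrist force passes 120 N, or if a joint passes its speed limit or range.

## Robot

A 6-joint arm with a two-finger parallel gripper is mounted at the origin on the work surface. World frame = base frame: x ahead of the robot, y to its left, z up, the work surface at z = 0. Lengths are in m, angles in rad, forces in N, time in s.
With the tool pointing down it reaches from about 0.4 to 0.825 m from the base axis. Payload 7 kg.
Tool frame: the origin (TCP) lies at the centre of the arm's flange, where the gripper is bolted on; the fingertips stand 178 mm ahead of it and the grasp point (between the pads) lies arm.tcp_to_grasp ahead of it (arm.tcp_to_grasp is the distance from the TCP to the grasp point, in m); z points along the fingers, y is the direction in which the jaws open and shut (so a half turn about z gives the same grasp; the last joint's range is limited). The gripper opens to 88 mm and grips with 3 to 60 N. Pads are 19 mm wide; open, the fingers measure 130 mm over their backs; the gripper's body (78 mm by 193 mm) begins 47 mm behind the grasp point.
Start: joints at [1.574, 0.359, 0.012, 0, -1.224, -0.288], TCP at [0.19, 0.648, 0.405] pointing down, gripper open.
Joint ranges: [-3.07, 3.07], [-1.43, 2.12], [-1.02, 1.25], [-3.03, 1.67], [-3.05, -0], [-3.03, 3.03]. Speed limits (rad/s): [2.39, 2.39, 3.01, 3.14, 3.14, 3.14].

## Interface

Orientations are given as [roll, pitch, yaw] about the fixed x, y, z axes, in that order (R = Rz(yaw) Ry(pitch) Rx(roll)).
In Python, from station import arm gives the robot as it stands.
- The arm moves only by the tool move_arm, never from a script. Its argument "deltas" is a list of rows, each a list of 6 numbers: the shift along the world's x, y, z in mm, then the turn, a rotation vector about the world's x, y, z in degrees. In form: [[tx, ty, tz, ax, ay, az], ...]. A call has exactly 5 rows; each row shifts and turns the commanded pose from where the row before left it; what a row does not reach is not made up. A row lasts 1/12 s, in which the tool goes at most 41.7 mm and 7.16 degrees, less where a joint would pass 70% of its speed; a pose out of reach is approached as far as the arm can. A call with a gripper value outside its range is refused whole. "claw" is the closure in counts, from 0 (fully open) to 255 (shut), set as the call begins (left out, the last holds). The fingers move at their own pace and stop on an object; "squeeze" is the grip in N (left out, the last holds). Time passes only in rows, so rows that do not move let the fingers close, or fill a call up. It gives the time, the measured TCP pose, the force and the opening at its end, in the units of the state.
- arm.get_state(): the state, without advancing time (a new reading comes with each control period).
- arm.grab_frame(name): name is "scene" or "top" or "wrist"; returns the picture (400x640x3 uint8, red, green, blue); there is no depth.
- arm.calibration(name): a dict with "intrinsics" (3x3 intrinsics, pixels), "k1" (the pictures are not rectified: a ray, as slopes to the right and down, at radius r is drawn at 1 + k1 r^2 times it, then the intrinsics apply), "T" (4x4, takes a point from camera to world coordinates); the wrist camera has in their place "mount" (4x4, takes a point from camera to tool coordinates, whose origin is the TCP and whose axes are the flange's). Camera axes: x right, y up, looking along -z (the intrinsics and any distortion apply to the point x, -y, -z); pixel columns grow to the right and rows downward; lengths in m; the calibration is good to about 2 mm. A picture is of the moment at which its call begins: read the wrist's pose just before it. calibration takes no time and is no camera call.
- arm.job_done(): hands the job in, once; it reports no verdict.
Trained networks look in the newest picture that a camera, given by its name, has taken for a name from the list of things; names that differ only in an ending like _2 or _b are one class to them, and where a whole thing is asked for, a point or a joint stands for the part that bears it (a point fixed in the world has none). Each returns a list of dicts, best first, with "score" (0 to 1); they miss things now and then, are a little off and sometimes report something else, mostly with a low value. They report only what shows in the picture. A call takes as long as a camera call. They do not tell look-alikes from the thing itself.
- arm.spot_in(thing, camera): "xy" ([column, row] in pixels, amid what is visible of it).
- arm.masks_of(thing, camera): "pixels" (400x640 bool, what is visible of it) and "xy" ([column, row] in pixels, amid what is visible of it).
- arm.spot_point(thing, camera): "xy" ([column, row] in pixels: a listed point, or the origin of a listed thing).
The state is a dict: "t": time; "q": joint angles; "qd": joint speeds; "joint_efforts": joint torques, N m; "eef_pos": TCP position; "ee_rot": TCP orientation; "force": force on the tool from outside, world axes, zero at the start; "moment": the same for the moment, N m; "width": finger opening in m.
Only numpy, scipy, OpenCV 4.12 (cv2) and the standard library are available. Lean on these libraries where they do the work, as an engineer would, in place of code of your own. Each camera call takes 0.05 s, during which the arm holds its last target. There are 200 camera calls.

## Working session

There is one attempt and no reset: what is moved stays moved. The work goes in short steps, Python scripts to look and compute and a tool call to move; the robot and the scene stay as the last step left them, time stands still between calls to the robot, and variables do not carry over. Pictures are saved under pics/ and viewed, about 8 in all and at most 12, crops included, and the job is handed in when it is done.

Besides the shell and the picture viewer there is one more tool, called after "Request:" as a command line: name --pt "numbers of a row" for each row, then --argument value for the rest. move_arm: Moves the arm, as the interface text tells. Its arguments: {"type":"object","properties":{"deltas":{"type":"array","items":{"type":"array","items":{"type":"number"}}},"claw":{"type":"number"},"squeeze":{"type":"number"}},"required":["deltas"]}

```bash
mkdir -p pics; ls
cat > h.py <<'E'
import numpy as np, cv2
from scipy.spatial.transform import Rotation as R
from station import arm
def grab(n,f=None):
    s=arm.get_state(); im=arm.grab_frame(n)
    if f: cv2.imwrite('pics/'+f,im[:,:,::-1])
    return s,im
def camT(n,s):
    c=arm.calibration(n)
    if 'T' in c: return c,np.array(c['T'])
    T=np.eye(4); T[:3,3]=s['eef_pos']; T[:3,:3]=R.from_euler('xyz',s['ee_rot']).as_matrix()
    return c,T@np.array(c['mount'])
def pix2w(n,s,px,z):
    c,T=camT(n,s); K=np.array(c['intrinsics'])
    p=cv2.undistortPoints(np.array(px,float).reshape(-1,1,2),K,np.array([c['k1'],0,0,0.])).reshape(-1,2)
    d=np.c_[p[:,0],-p[:,1],-np.ones(len(p))]@T[:3,:3].T
    o=T[:3,3]; return o+d*((z-o[2])/d[:,2])[:,None]
def w2pix(n,s,P):
    c,T=camT(n,s); P=(np.array(P,float).reshape(-1,3)-T[:3,3])@T[:3,:3]
    return cv2.projectPoints(P*[1,-1,-1],np.zeros(3),np.zeros(3),np.array(c['intrinsics']),np.array([c['k1'],0,0,0.]))[0].reshape(-1,2)
E
python3 - <<'E'
from h import *
print(arm.get_state(), arm.tcp_to_grasp)
Z=dict(wedge=0,wedge_tip=.001,wedge_heel=.015,heater=.018,stub=.008,press_corner=.078,beaker=0,dropper=0,specimen_jar=0)
for n in ['top','scene']:
    s,_=grab(n,n+'0.png')
    for t in Z:
        for d in arm.spot_point(t,n)[:3]: print(n,t,round(d['score'],2),np.round(d['xy']),pix2w(n,s,[d['xy']],Z[t])[0].round(3))
E
```

```text
pics
{'t': 0.0, 'q': array([ 1.57414209e+00,  3.59391339e-01,  1.10409864e-02, -3.27607636e-04,
       -1.22408157e+00, -2.88101503e-01]), 'qd': array([-1.43120451e-04,  2.31161188e-03, -1.12790530e-03,  3.49155114e-04,
        8.87540806e-05, -1.40294887e-03]), 'joint_efforts': array([-2.37888671e-03, -5.82723463e+01,  2.93076038e+01,  6.99756458e+00,
        7.07656582e-03, -1.57113959e-04]), 'eef_pos': array([0.18957264, 0.6476297 , 0.40371584]), 'ee_rot': array([ 3.13993696e+00, -1.69491566e-04, -2.84867179e-01]), 'force': array([-0.07940229,  0.35134764,  0.34131822]), 'moment': array([-0.04377811, -0.00246579, -0.04320425]), 'width': 0.08733232199213735} 0.1593
top wedge 0.7 [316. 171.] [0.625 0.086 0.   ]
top wedge 0.6 [404. 181.] [ 0.596 -0.147  0.   ]
top wedge 0.6 [391. 130.] [ 0.737 -0.115  0.   ]
top wedge_tip 0.18 [350. 171.] [ 0.625 -0.004  0.001]
top wedge_heel 0.74 [423. 178.] [ 0.603 -0.194  0.015]
top heater 0.96 [318. 174.] [0.613 0.082 0.018]
top heater 0.76 [338. 275.] [0.353 0.032 0.018]
top heater 0.62 [211. 278.] [0.347 0.353 0.018]
top stub 0.76 [348. 169.] [
[... 494 characters left out ...]
   ]
scene wedge_tip 0.95 [294. 269.] [ 0.591 -0.078  0.001]
scene wedge_heel 0.95 [255. 302.] [ 0.597 -0.191  0.015]
scene heater 0.75 [336. 138.] [0.368 0.321 0.018]
scene heater 0.71 [187. 262.] [ 0.423 -0.223  0.018]
scene heater 0.67 [353. 228.] [0.618 0.079 0.018]
scene stub 0.65 [249. 215.] [ 0.408 -0.041  0.008]
scene stub 0.63 [149. 276.] [ 0.388 -0.294  0.008]
scene stub 0.55 [335. 254.] [0.631 0.004 0.008]
scene press_corner 0.93 [242. 192.] [ 0.4   -0.044  0.078]
scene press_corner 0.93 [141. 254.] [ 0.391 -0.292  0.078]
scene press_corner 0.82 [336. 234.] [0.634 0.    0.078]
scene beaker 0.94 [392. 180.] [0.578 0.294 0.   ]
scene specimen_jar 0.75 [424. 198.] [0.677 0.291 0.   ]
```

```bash
cd pics; python3 -c "
import cv2,numpy as np
a=cv2.imread('top0.png');b=cv2.imread('scene0.png')
cv2.imwrite('c0.png',cv2.resize(np.vstack([a,b]),(480,600),interpolation=cv2.INTER_AREA))"
```

```text
(no output)
```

View pics/top0.png

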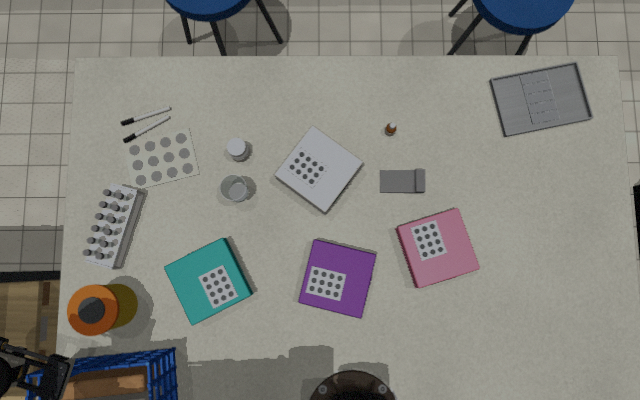

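The picture shows the white heater around (318,170), with its bare corner at about (362,164). The wedge is at (402,181), thin end left and heel at (425,180), and the dropper is at (391,129). The coloured heaters are decoys. I'll move over the wedge for a close look.

Request:
move_arm --pt "14 -32 0 0 0 0" --pt "14 -32 0 0 0 0" --pt "14 -32 0 0 0 0" --pt "14 -32 0 0 0 0" --pt "14 -32 0 0 0 0" --claw 115

```text
t: 1.42
eef_pos: [0.26, 0.4862, 0.4047]
ee_rot: [-3.141, -0.0, -0.284]
force: [0.5, -0.9, 0.8]
width: 0.0599
```

Request:
move_arm --pt "14 -32 0 0 0 2" --pt "14 -32 0 0 0 2" --pt "14 -32 0 0 0 2" --pt "14 -32 0 0 0 2" --pt "14 -32 0 0 0 2"

```text
t: 1.83
eef_pos: [0.3299, 0.3261, 0.405]
ee_rot: [-3.141, -0.0, -0.108]
force: [0.7, -0.6, -0.4]
width: 0.0483
```

Request:
move_arm --pt "14 -32 0 0 0 2" --pt "14 -32 0 0 0 2" --pt "14 -32 0 0 0 2" --pt "14 -32 0 0 0 2" --pt "14 -32 0 0 0 1"

```text
t: 2.25
eef_pos: [0.3998, 0.1661, 0.4051]
ee_rot: [-3.141, -0.001, 0.049]
force: [1.4, -0.2, 0.1]
width: 0.048
```

Request:
move_arm --pt "14 -32 0 0 0 0" --pt "14 -32 0 0 0 0" --pt "14 -32 0 0 0 0" --pt "14 -32 0 0 0 0" --pt "14 -32 0 0 0 0"

```text
t: 2.67
eef_pos: [0.4699, 0.006, 0.4051]
ee_rot: [-3.141, -0.001, 0.047]
force: [1.1, 0.7, 0.4]
width: 0.0483
```

Request:
move_arm --pt "14 -32 0 0 0 0" --pt "14 -32 0 0 0 0" --pt "14 -32 0 0 0 0" --pt "0 0 0 0 0 0" --pt "0 0 0 0 0 0"

```text
t: 3.08
eef_pos: [0.512, -0.09, 0.4042]
ee_rot: [3.141, 0.001, 0.043]
force: [-0.2, 1.0, 0.4]
width: 0.0481
```

```bash
cat > look.py <<'E'
from h import *
import sys
Z=dict(wedge=0,wedge_tip=.001,wedge_heel=.015,stub=.008,press_corner=.078,dropper=0)
def look(f,cams=('wrist','top','scene')):
    for n in cams:
        s,_=grab(n,f+n+'.png')
        for t in Z:
            for d in arm.spot_point(t,n)[:3]:
                p=pix2w(n,s,[d['xy']],Z[t])[0]
                if .53<p[0]<.78 and -.25<p[1]<.05: print(n,t,round(d['score'],2),np.round(d['xy']),p.round(3))
    s=arm.get_state(); print(s['t'],s['eef_pos'],s['ee_rot'],s['force'],s['width'])
if __name__=='__main__': look(sys.argv[1])
E
python3 look.py a
```

```text
wrist wedge 0.92 [363. 101.] [ 0.595 -0.137  0.   ]
wrist wedge_tip 0.72 [310.  98.] [ 0.595 -0.081  0.001]
wrist wedge_heel 0.71 [427.  99.] [ 0.598 -0.199  0.015]
wrist stub 0.67 [232.  58.] [ 0.63  -0.001  0.008]
wrist stub 0.22 [212.  46.] [0.641 0.019 0.008]
wrist press_corner 0.91 [212.  46.] [ 0.629 -0.     0.078]
top dropper 0.47 [389. 129.] [ 0.738 -0.109  0.   ]
scene wedge 0.8 [274. 288.] [ 0.594 -0.139  0.   ]
scene wedge 0.74 [336. 318.] [ 0.729 -0.108  0.   ]
scene wedge_tip 0.88 [298. 272.] [ 0.601 -0.08   0.001]
scene wedge_tip 0.19 [337. 319.] [ 0.732 -0.108  0.001]
scene wedge_heel 0.77 [256. 301.] [ 0.597 -0.189  0.015]
scene dropper 0.52 [339. 318.] [ 0.732 -0.104  0.   ]
4.1333 [ 0.51166459 -0.08825842  0.4046418 ] [3.14156874e+00 3.59968581e-05 4.66807823e-02] [ 0.75711196 -0.40898113  0.5197217 ] 0.0481666899159573
```

View pics/awrist.png

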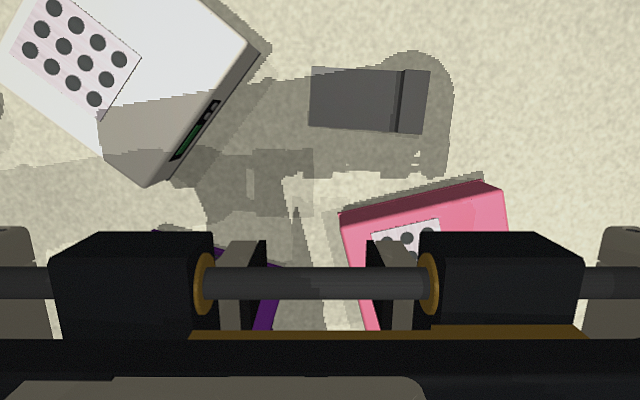

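The wrist view shows the wedge with its thin end at (310,98) and heel at (428,100). The bare corner is at about (265,48), and the pink decoy sits close by. The stub is about 35 mm off the wedge's line, so I'll push the heel with the two-finger line yawed about 10°. The wedge should then turn to face the stub. I'll keep the fingertips at about 18 mm so the gripper body clears the pink decoy.

Request:
move_arm --pt "5 -10 0 0 0 -7" --pt "5 -10 0 0 0 -7" --pt "5 -10 0 0 0 -7" --pt "5 -10 0 0 0 -7" --pt "5 -10 0 0 0 -7" --claw 215

```text
t: 4.55
eef_pos: [0.5369, -0.1387, 0.4046]
ee_rot: [-3.142, -0.0, -0.57]
force: [0.9, -0.4, 0.2]
width: 0.0204
```

Request:
move_arm --pt "5 -10 0 0 0 -7" --pt "5 -10 0 0 0 -7" --pt "5 -10 0 0 0 -7" --pt "5 -10 0 0 0 -7" --pt "5 -10 0 0 0 -7"

```text
t: 4.97
eef_pos: [0.5619, -0.1888, 0.4046]
ee_rot: [3.141, 0.0, -1.181]
force: [0.1, 0.0, -0.9]
width: 0.0137
```

Request:
move_arm --pt "5 -10 0 0 0 -7" --pt "5 -10 0 0 0 -7" --pt "5 -10 0 0 0 -7" --pt "5 -12 0 0 0 -6" --pt "5 -11 0 0 0 -5.7"

```text
t: 5.38
eef_pos: [0.5869, -0.2419, 0.4045]
ee_rot: [3.141, -0.0, -1.751]
force: [-0.6, 0.7, -0.5]
width: 0.0137
```

Request:
move_arm --pt "0 0 -40 0 0 0" --pt "0 0 -40 0 0 0" --pt "0 0 -30 0 0 0" --pt "0 0 -20 0 0 0" --pt "0 0 0 0 0 0"

```text
t: 5.8
eef_pos: [0.5849, -0.241, 0.2694]
ee_rot: [3.133, 0.0, -1.747]
force: [-0.6, 0.5, -0.0]
width: 0.0137
```

```bash
python3 look.py b
```

```text
wrist wedge 0.93 [323. 330.] [ 0.594 -0.138  0.   ]
top stub 0.69 [349. 168.] [ 0.63  -0.     0.008]
scene wedge 0.98 [276. 288.] [ 0.596 -0.135  0.   ]
scene wedge_tip 0.98 [298. 272.] [ 0.601 -0.078  0.001]
scene wedge_heel 0.86 [254. 304.] [ 0.6   -0.195  0.015]
scene press_corner 0.87 [333. 232.] [ 0.627 -0.     0.078]
scene dropper 0.76 [338. 320.] [ 0.733 -0.108  0.   ]
6.85 [ 0.58665865 -0.24119945  0.27457926] [ 3.14143293e+00 -1.24149470e-05 -1.74563213e+00] [-0.13443175 -0.23173137 -0.26374932] 0.013906956495875093
```

View pics/bwrist.png

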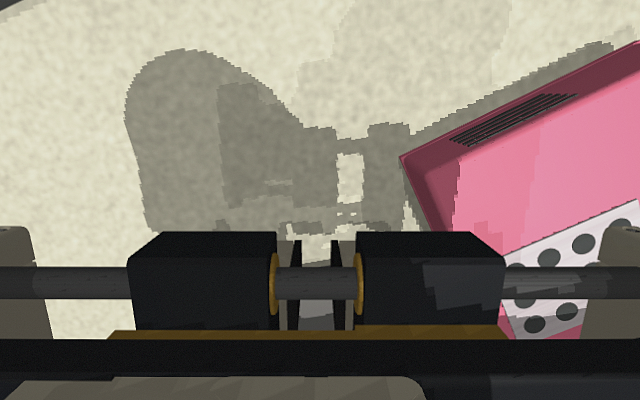

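The pink corner at (402,158) lies under part of the gripper body. With fingertips at 20 mm the body is at about 86 mm, against 80 mm for the housing top, so it clears. I'll descend and push.

Request:
move_arm --pt "0 0 -20 0 0 0" --pt "0 0 -20 0 0 0" --pt "0 0 -20 0 0 0" --pt "0 0 -16 0 0 0" --pt "0 0 0 0 0 0"

```text
t: 7.27
eef_pos: [0.5852, -0.241, 0.1951]
ee_rot: [3.136, 0.0, -1.746]
force: [-0.5, -0.0, -0.1]
width: 0.014
```

Request:
move_arm --pt "1.7 10 0 0 0 0" --pt "1.7 10 0 0 0 0" --pt "1.7 10 0 0 0 0" --pt "1 6 0 0 0 0" --pt "1 6 0 0 0 0"

```text
t: 7.68
eef_pos: [0.5942, -0.1981, 0.1997]
ee_rot: [-3.14, 0.0, -1.744]
force: [-0.3, -1.0, 0.5]
width: 0.0142
```

Request:
move_arm --pt "1.2 7 0 0 0 0" --pt "1.2 7 0 0 0 0" --pt "1.2 7 0 0 0 0" --pt "1.2 7 0 0 0 0" --pt "0 0 0 0 0 0"

```text
t: 8.1
eef_pos: [0.5989, -0.17, 0.1987]
ee_rot: [-3.141, 0.0, -1.745]
force: [-0.6, 0.3, 0.5]
width: 0.0137
```

```bash
python3 look.py c
```

```text
wrist wedge_heel 0.88 [321. 271.] [ 0.597 -0.16   0.015]
top wedge 0.49 [386. 177.] [ 0.608 -0.101  0.   ]
top wedge_heel 0.79 [408. 176.] [ 0.609 -0.155  0.015]
scene wedge 0.59 [293. 281.] [ 0.609 -0.101  0.   ]
scene wedge_tip 0.69 [317. 266.] [ 0.621 -0.041  0.001]
scene stub 0.6 [334. 250.] [0.623 0.011 0.008]
scene press_corner 0.79 [338. 233.] [0.636 0.004 0.078]
scene dropper 0.76 [338. 315.] [ 0.727 -0.1    0.   ]
9.15 [ 0.59856184 -0.17122218  0.19867323] [-3.14157558e+00  1.84544644e-06 -1.74566475e+00] [-0.20262217 -0.66291241  1.05684906] 0.013683468492581261
```

View pics/cscene.png

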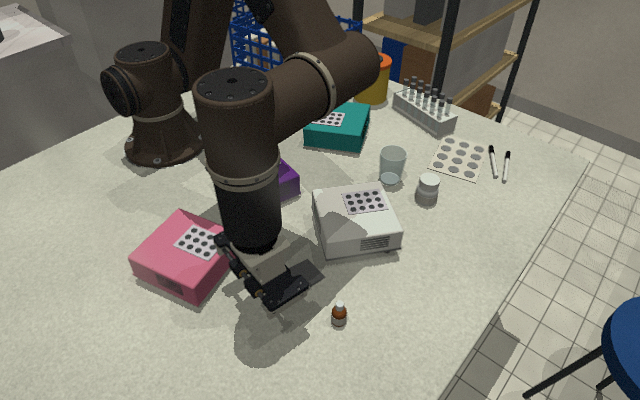

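The scene view shows the wedge turned toward the white heater's corner, with its thin end at about (317,266), and the dropper undisturbed at (339,315). The measured heading is about 11°, which points at the stub. I'll keep pushing.

Request:
move_arm --pt "1.7 10 0 0 0 0" --pt "1.7 10 0 0 0 0" --pt "1.7 10 0 0 0 0" --pt "1 6 0 0 0 0" --pt "0.7 4 0 0 0 0"

```text
t: 9.57
eef_pos: [0.6056, -0.1298, 0.1987]
ee_rot: [-3.142, 0.0, -1.744]
force: [-1.2, -0.4, -0.4]
width: 0.0138
```

Request:
move_arm --pt "0.7 4 0 0 0 0" --pt "0.5 3 0 0 0 0" --pt "0.3 2 0 0 0 0" --pt "0.3 2 0 0 0 0" --pt "0 0 0 0 0 0"

```text
t: 9.98
eef_pos: [0.6072, -0.12, 0.1987]
ee_rot: [-3.142, 0.0, -1.746]
force: [-0.2, -0.6, 0.8]
width: 0.0137
```

```bash
python3 look.py d
```

```text
wrist wedge_heel 0.55 [319. 273.] [ 0.607 -0.109  0.015]
wrist dropper 0.91 [ 99. 296.] [ 0.734 -0.11   0.   ]
top wedge 0.74 [369. 174.] [ 0.615 -0.054  0.   ]
top wedge_tip 0.73 [346. 167.] [0.635 0.006 0.001]
top wedge_heel 0.54 [387. 175.] [ 0.611 -0.1    0.015]
scene wedge 0.69 [312. 268.] [ 0.615 -0.051  0.   ]
scene wedge_tip 0.6 [334. 255.] [0.627 0.005 0.001]
scene wedge_heel 0.24 [337. 318.] [ 0.734 -0.114  0.015]
scene stub 0.8 [335. 251.] [0.627 0.01  0.008]
scene press_corner 0.83 [334. 234.] [ 0.632 -0.003  0.078]
scene dropper 0.87 [337. 317.] [ 0.729 -0.105  0.   ]
11.0333 [ 0.60717337 -0.12020264  0.19866424] [-3.14158451e+00  7.26110159e-06 -1.74564014e+00] [0.16772878 1.02262784 0.02420017] 0.014103376830549137
```

Request:
move_arm --pt "0.3 2 0 0 0 0" --pt "0.3 2 0 0 0 0" --pt "0.3 2 0 0 0 0" --pt "0.3 2 0 0 0 0" --pt "0 0 0 0 0 0"

```text
t: 11.45
eef_pos: [0.6085, -0.1118, 0.1987]
ee_rot: [-3.142, 0.0, -1.745]
force: [-0.1, 0.6, 0.1]
width: 0.0136
```

Request:
move_arm --pt "0.3 2 0 0 0 0" --pt "0.3 1.5 0 0 0 0" --pt "0.3 1.5 0 0 0 0" --pt "0 0 0 0 0 0" --pt "0 0 0 0 0 0"

```text
t: 11.87
eef_pos: [0.6093, -0.107, 0.1987]
ee_rot: [-3.141, 0.0, -1.745]
force: [-0.0, 0.3, -1.0]
width: 0.014
```

Request:
move_arm --pt "0.2 1.5 0 0 0 0" --pt "0.2 1 0 0 0 0" --pt "0.2 1 0 0 0 0" --pt "0.2 1 0 0 0 0" --pt "0 0 0 0 0 0"

```text
t: 12.28
eef_pos: [0.6101, -0.1025, 0.1987]
ee_rot: [-3.142, 0.0, -1.746]
force: [-0.0, -0.2, 0.0]
width: 0.0137
```

Request:
move_arm --pt "0.2 1 0 0 0 0" --pt "0.2 1 0 0 0 0" --pt "0.2 1 0 0 0 0" --pt "0.2 1 0 0 0 0" --pt "0 0 0 0 0 0"

```text
t: 12.7
eef_pos: [0.6109, -0.0985, 0.1987]
ee_rot: [-3.142, 0.0, -1.746]
force: [-0.2, 0.6, -0.5]
width: 0.0137
```

Request:
move_arm --pt "0.2 1 0 0 0 0" --pt "0.2 1 0 0 0 0" --pt "0.2 1 0 0 0 0" --pt "0.2 0.5 0 0 0 0" --pt "0 0 0 0 0 0"

```text
t: 13.12
eef_pos: [0.6117, -0.095, 0.1987]
ee_rot: [3.142, 0.0, -1.746]
force: [0.3, -0.3, -0.5]
width: 0.0137
```

Request:
move_arm --pt "0.2 1 0 0 0 0" --pt "0.2 1 0 0 0 0" --pt "0.2 0.5 0 0 0 0" --pt "0 0.5 0 0 0 0" --pt "0 0 0 0 0 0"

```text
t: 13.53
eef_pos: [0.6123, -0.0921, 0.1986]
ee_rot: [-3.142, 0.0, -1.746]
force: [-0.1, -0.7, 0.1]
width: 0.0137
```

```bash
python3 look.py e
python3 - <<'E'
import cv2
a=cv2.imread('pics/escene.png')[180:340,220:440]; b=cv2.imread('pics/ewrist.png')
cv2.imwrite('pics/e1.png',cv2.resize(a,(770,560),interpolation=cv2.INTER_CUBIC))
E
```

```text
wrist wedge_heel 0.92 [320. 271.] [ 0.611 -0.083  0.015]
wrist dropper 0.68 [ 96. 251.] [ 0.732 -0.109  0.   ]
top wedge 0.82 [360. 171.] [ 0.623 -0.032  0.   ]
top wedge_heel 0.73 [379. 170.] [ 0.625 -0.08   0.015]
top stub 0.71 [377. 170.] [ 0.626 -0.075  0.008]
top stub 0.61 [349. 171.] [ 0.623 -0.     0.008]
top press_corner 0.53 [348. 163.] [0.629 0.006 0.078]
scene wedge_tip 0.61 [340. 247.] [0.624 0.031 0.001]
scene wedge_tip 0.48 [339. 317.] [ 0.732 -0.103  0.001]
scene wedge_heel 0.3 [341. 247.] [0.632 0.022 0.015]
scene stub 0.75 [334. 252.] [0.626 0.006 0.008]
scene dropper 0.52 [337. 319.] [ 0.732 -0.108  0.   ]
14.5833 [ 0.61225733 -0.09222603  0.19865342] [ 3.14157411e+00 -3.35457923e-05 -1.74562775e+00] [-0.63181509  0.28631102  0.69187205] 0.013991027459516548
```

View pics/e1.png

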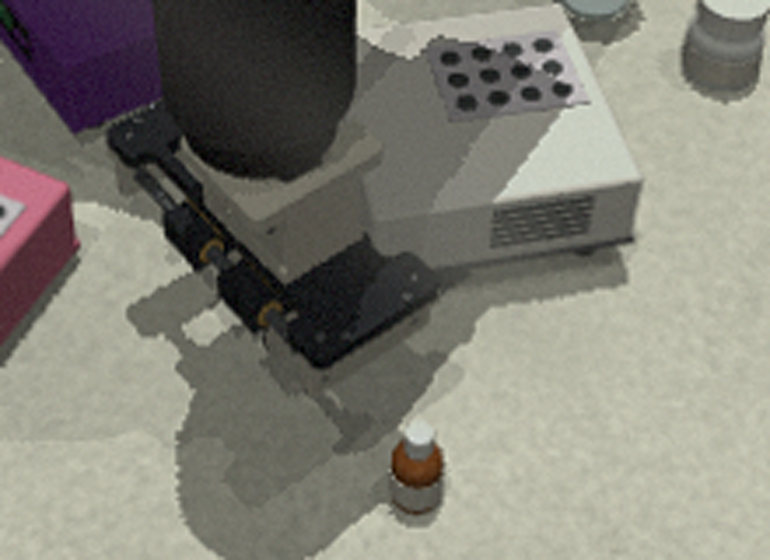

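The crop shows the gripper just above the heater's corner with the dropper clear. The wedge is hidden under the gripper. There is no contact force yet, and I estimate the thin end is about 30 mm past the stub. I'll go on gently.

Request:
move_arm --pt "0.2 1 0 0 0 0" --pt "0.2 1 0 0 0 0" --pt "0.2 0.5 0 0 0 0" --pt "0 0.5 0 0 0 0" --pt "0 0 0 0 0 0"

```text
t: 15.0
eef_pos: [0.6129, -0.0891, 0.1987]
ee_rot: [-3.142, 0.0, -1.746]
force: [-1.0, 0.7, -0.1]
width: 0.0139
```

Request:
move_arm --pt "0.2 1 0 0 0 0" --pt "0.2 1 0 0 0 0" --pt "0.2 0.5 0 0 0 0" --pt "0 0.5 0 0 0 0" --pt "0 0 0 0 0 0"

```text
t: 15.42
eef_pos: [0.6135, -0.0861, 0.1987]
ee_rot: [-3.142, 0.0, -1.746]
force: [0.3, 0.4, -0.4]
width: 0.0138
```

Request:
move_arm --pt "0.2 1 0 0 0 0" --pt "0.2 1 0 0 0 0" --pt "0.2 0.5 0 0 0 0" --pt "0 0.5 0 0 0 0" --pt "0 0 0 0 0 0"

```text
t: 15.83
eef_pos: [0.614, -0.0833, 0.1986]
ee_rot: [3.141, -0.0, -1.746]
force: [0.2, -2.3, 0.0]
width: 0.0136
```

Request:
move_arm --pt "0.2 1 0 0 0 0" --pt "0.2 1 0 0 0 0" --pt "0.2 0.5 0 0 0 0" --pt "0 0.5 0 0 0 0" --pt "0 0 0 0 0 0"

```text
t: 16.25
eef_pos: [0.6143, -0.0812, 0.1987]
ee_rot: [3.141, -0.002, -1.746]
force: [-1.1, -8.9, 1.5]
width: 0.0137
```

The push now reads 9 N, which is snug. I'll back off, rise and look from above.

Request:
move_arm --pt "-0.5 -3 0 0 0 0" --pt "-1.5 -10 0 0 0 0" --pt "-2 -12 0 0 0 0" --pt "0 0 30 0 0 0" --pt "0 0 40 0 0 0"

```text
t: 16.67
eef_pos: [0.609, -0.1065, 0.2657]
ee_rot: [3.134, -0.001, -1.747]
force: [0.7, 0.1, 0.5]
width: 0.0136
```

Request:
move_arm --pt "0 0 40 0 0 0" --pt "0 0 20 0 0 0" --pt "3 20 0 0 0 0" --pt "0 0 0 0 0 0" --pt "0 0 0 0 0 0"

```text
t: 17.08
eef_pos: [0.6135, -0.0853, 0.3289]
ee_rot: [-3.141, 0.001, -1.745]
force: [-0.2, -0.2, -0.8]
width: 0.0134
```

```bash
python3 look.py f
python3 - <<'E'
import cv2,numpy as np
f=lambda p:cv2.resize(cv2.imread(p)[180:330,240:440],(400,300),interpolation=cv2.INTER_CUBIC)
t=lambda p:cv2.resize(cv2.imread(p)[100:250,260:460],(400,300),interpolation=cv2.INTER_CUBIC)
cv2.imwrite('pics/f1.png',np.vstack([np.hstack([f('pics/scene0.png'),f('pics/fscene.png')]),np.hstack([t('pics/top0.png'),t('pics/ftop.png')])]))
E
```

```text
wrist wedge 0.79 [317. 264.] [ 0.625 -0.014  0.   ]
wrist wedge_heel 0.7 [323. 207.] [ 0.609 -0.074  0.015]
wrist press_corner 0.91 [318. 329.] [0.628 0.003 0.078]
wrist dropper 0.58 [177. 190.] [ 0.737 -0.108  0.   ]
top wedge 0.75 [356. 174.] [ 0.617 -0.019  0.   ]
top wedge_heel 0.67 [373. 169.] [ 0.626 -0.063  0.015]
top stub 0.91 [349. 170.] [ 0.627 -0.001  0.008]
top press_corner 0.91 [350. 163.] [ 0.629 -0.     0.078]
scene wedge 0.95 [327. 261.] [ 0.627 -0.016  0.   ]
scene wedge_tip 0.96 [346. 247.] [0.632 0.04  0.001]
scene stub 0.78 [334. 253.] [0.628 0.006 0.008]
scene dropper 0.54 [336. 322.] [ 0.733 -0.115  0.   ]
18.1333 [ 0.61366618 -0.08518743  0.32868627] [-3.14156569e+00 -2.99215368e-06 -1.74558363e+00] [-0.83705333  0.50132003  0.03402544] 0.013738022772415617
```

View pics/f1.png

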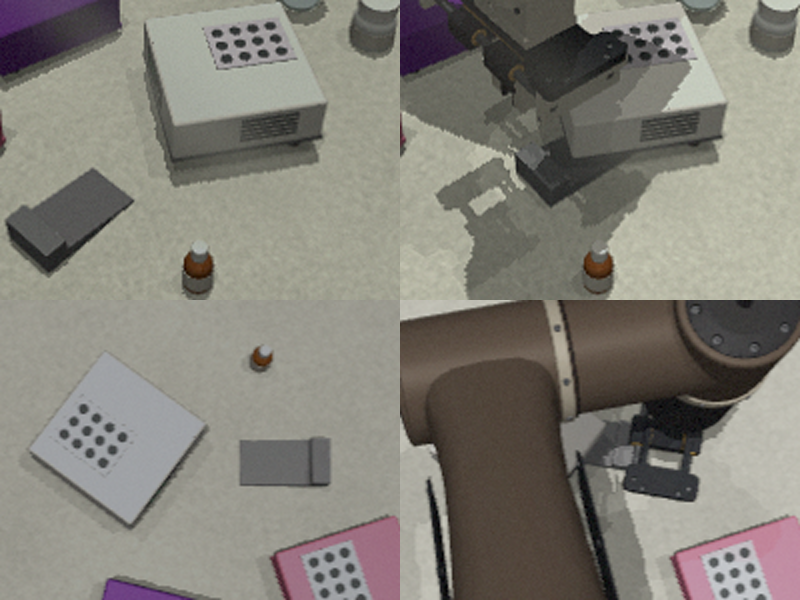

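The crops show the wedge under the white heater's corner, with the heater where it was and the dropper undisturbed. Next I'll go above press_corner at (0.629, 0) and press down.

Request:
move_arm --pt "4 21 0 0 0 0" --pt "4 22 0 0 0 0" --pt "4 21 0 0 0 0" --pt "3 21 0 0 0 0" --pt "0 0 -20 0 0 0"

```text
t: 18.55
eef_pos: [0.6307, 0.0029, 0.3124]
ee_rot: [-3.134, 0.002, -1.743]
force: [1.3, -0.3, 0.3]
width: 0.014
```

Request:
move_arm --pt "0 0 -20 0 0 0" --pt "0 0 -15 0 0 0" --pt "0 0 -6 0 0 0" --pt "0 0 -2 0 0 0" --pt "0 0 0 0 0 0"

```text
t: 18.97
eef_pos: [0.6288, -0.0003, 0.2656]
ee_rot: [3.141, -0.0, -1.746]
force: [-0.1, -0.9, 0.2]
width: 0.0138
```

Request:
move_arm --pt "0 0 -1 0 0 0" --pt "0 0 -1 0 0 0" --pt "0 0 -1 0 0 0" --pt "0 0 0 0 0 0" --pt "0 0 0 0 0 0"

```text
t: 19.38
eef_pos: [0.6287, -0.0003, 0.263]
ee_rot: [-3.141, 0.0, -1.746]
force: [-0.6, 0.0, -0.2]
width: 0.0137
```

Request:
move_arm --pt "0 0 -1 0 0 0" --pt "0 0 -1 0 0 0" --pt "0 0 -1 0 0 0" --pt "0 0 0 0 0 0" --pt "0 0 0 0 0 0"

```text
t: 19.8
eef_pos: [0.6286, -0.0002, 0.2595]
ee_rot: [3.141, -0.0, -1.746]
force: [-0.0, 0.7, -0.6]
width: 0.0137
```

Request:
move_arm --pt "0 0 -1 0 0 0" --pt "0 0 -0.5 0 0 0" --pt "0 0 0 0 0 0" --pt "0 0 0 0 0 0" --pt "0 0 0 0 0 0"

```text
t: 20.22
eef_pos: [0.6287, -0.0002, 0.2583]
ee_rot: [-3.141, 0.0, -1.746]
force: [-0.4, 0.0, 1.9]
width: 0.0135
```

Request:
move_arm --pt "0 0 -0.5 0 0 0" --pt "0 0 -0.5 0 0 0" --pt "0 0 0 0 0 0" --pt "0 0 0 0 0 0" --pt "0 0 0 0 0 0"

```text
t: 20.63
eef_pos: [0.6286, -0.0002, 0.2582]
ee_rot: [-3.141, 0.0, -1.745]
force: [-3.7, 0.6, 8.7]
width: 0.0137
```

The force rose to 8.7 N with no sinking, so the corner is supported. I'll hold, check steadiness and take one last look.

Request:
move_arm --pt "0 0 -0.2 0 0 0" --pt "0 0 0 0 0 0" --pt "0 0 0 0 0 0" --pt "0 0 0 0 0 0" --pt "0 0 0 0 0 0"

```text
t: 21.05
eef_pos: [0.6286, -0.0002, 0.2581]
ee_rot: [-3.141, -0.0, -1.745]
force: [-3.7, 1.3, 10.1]
width: 0.0138
```

Request:
move_arm --pt "0 0 0 0 0 0" --pt "0 0 0 0 0 0" --pt "0 0 0 0 0 0" --pt "0 0 0 0 0 0" --pt "0 0 0 0 0 0"

```text
t: 21.47
eef_pos: [0.6286, -0.0002, 0.2581]
ee_rot: [-3.141, 0.0, -1.745]
force: [-2.5, 1.3, 9.9]
width: 0.0138
```

```bash
python3 look.py g; python3 -c "
import cv2
cv2.imwrite('pics/g1.png',cv2.resize(cv2.imread('pics/gscene.png')[150:340,220:460],(720,570),interpolation=cv2.INTER_CUBIC))"
```

```text
wrist wedge 0.78 [314. 195.] [ 0.627 -0.014  0.   ]
wrist wedge_heel 0.84 [320. 105.] [ 0.613 -0.073  0.015]
wrist press_corner 0.8 [313. 262.] [0.63  0.002 0.078]
wrist dropper 0.96 [124.  81.] [ 0.735 -0.11   0.   ]
top wedge 0.59 [354. 171.] [ 0.623 -0.013  0.   ]
top wedge_heel 0.27 [347. 168.] [0.629 0.005 0.015]
top stub 0.95 [348. 169.] [0.629 0.001 0.008]
scene wedge 0.71 [329. 259.] [ 0.626 -0.009  0.   ]
scene wedge_tip 0.68 [349. 246.] [0.635 0.047 0.001]
scene wedge_tip 0.29 [337. 323.] [ 0.736 -0.115  0.001]
scene wedge_heel 0.89 [305. 266.] [ 0.609 -0.066  0.015]
scene press_corner 0.95 [337. 231.] [0.631 0.007 0.078]
scene dropper 0.63 [338. 320.] [ 0.733 -0.108  0.   ]
22.5167 [ 6.28636603e-01 -1.86683360e-04  2.58151117e-01] [-3.14092431e+00  2.35312816e-06 -1.74522611e+00] [-4.24096699  1.10194859  9.95299696] 0.013798783328292326
```

View pics/g1.png

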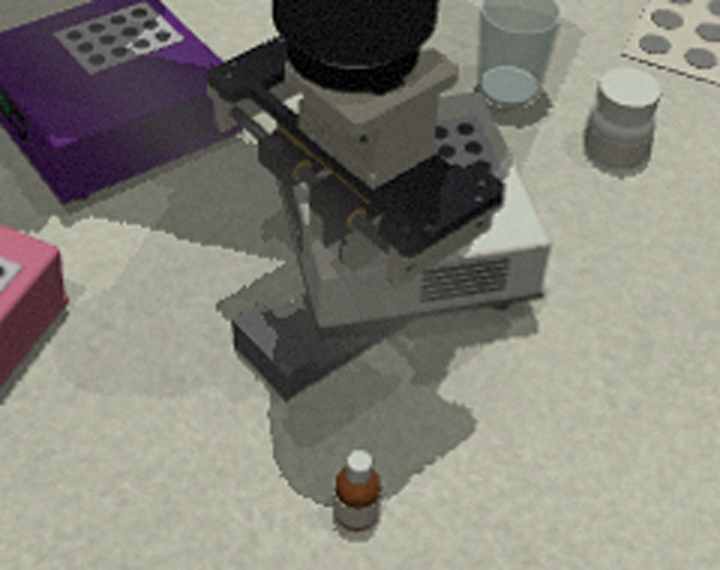

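The last picture shows the wedge seated under the corner, the fingertips pressing on top and the glassware in place. The press holds at 10 N with no sinking.

```bash
python3 -c "
from station import arm
print(arm.job_done()); s=arm.get_state(); print(s['t'],s['force'],s['eef_pos'])"
```

```text
the job is handed in; nothing more can be done
None
the job is handed in; nothing more can be done
```

I pushed the wedge by its heel with the two fingertips until it jammed under the bare stub at about 9 N. Then I backed off and pressed down on the corner above the stub. The job was handed in after 22.5 s of the 48 s while still pressing; no verdict is reported.

- **Press:** about 10 N, within a few millimetres of press_corner. The fingertips did not sink over the last second or so, although an unwedged corner rocks at about 5 N.
- **Wedge:** the thin end is about 40 mm past the stub's centre and the stub is near the wedge's centre line. The cameras agreed to within about 10 mm.
- **Heater, beaker, dropper and jar:** the heater's corner and the dropper measured where they were at the start, to within about 10 mm. The beaker and jar looked undisturbed in the last picture, but I did not measure them again.
- **Not measured:** the heater's tilt and the wedge's bearing force. I judged both from the press not sinking. A steady sideways force of about 4 N showed during the press, with no visible motion.

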